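# Scan a radiosonde's code label before launch

## Robot

A 7-joint arm with a two-finger parallel gripper is mounted at the origin on the work surface. World frame = base frame: x ahead of the robot, y to its left, z up, the work surface at z = 0. Lengths are in m, angles in rad, forces in N, time in s.
With the tool pointing down it reaches from about 0.4 to 0.9 m from the base axis. Payload 5.6 kg.
Tool frame: the origin (TCP) lies between the finger pads; the fingertips stand 17 mm ahead of it and the grasp point (between the pads) lies 2 mm behind it; z points along the fingers, y is the line along which they close (so a half turn about z gives the same grasp; the last joint's range is limited). The gripper opens to 92 mm and grips with 3 to 60 N. Pads are 20 mm wide; open, the fingers measure 128 mm over their backs; the gripper's body (75 mm by 189 mm) begins 69 mm behind the grasp point.
Start: joints at [-1.239, 0.468, -0.012, 1.603, 0.006, 1.071, -0.056], TCP at [0.238, 0.605, 0.209] pointing down, gripper open.
Joint ranges: [-2.53, 2.53], [-0.31, 2.02], [-1.57, 1.55], [0.28, 2.44], [-1.29, 4.43], [0.15, 1.84], [-2.92, 2.92]. Speed limits (rad/s): [2.57, 2.57, 3.14, 3.14, 3.14, 3.14, 3.14].

## Interface

Orientations are given as a rotation vector (axis times angle).
In Python, from bench import status, imaging, job, finder gives the robot as it stands.
- The arm moves only by the shell command python3 -m handwheel 'ROWS' [FORCE]. ROWS is JSON, a list of rows, each a list of 3 entries, a list of its own where there are three numbers: the turn, a rotation vector about the tool's x, y, z in degrees, then the shift along the tool's x, y, z in m, then the opening in per cent of the stroke, from 0 (shut) to 100 (fully open). A call has 1 to 12 rows; each row shifts and turns the commanded pose from where the row before left it, along the tool's axes as they then stand; what a row does not reach is not made up. A row lasts 1/8 s, in which the tool goes at most 62.5 mm and 10.7 degrees, less where a joint would pass 70% of its speed; a pose out of reach is approached as far as the arm can. A call with a gripper value outside its range is refused whole. The fingers move at their own pace and stop on an object; FORCE is the grip in N (left out, the last holds). Time passes only in rows, so rows that do not move let the fingers close. It gives the time, the measured TCP pose, the force, the opening and the grip force at its end, in the units of the state.
- status.get_state(): the state, without advancing time (a new reading comes with each control period).
- imaging.snapshot(name): name is "scene" or "top" or "wrist"; returns a dict with "image" (400x640x3 uint8, blue, green, red), "fx", "fy", "cx", "cy" (pixels), "R" (3x3) and "t" (3): a world point X has camera coordinates R X + t. Camera axes: x right, y down, z forward; pixel columns grow to the right and rows downward; lengths in m; the calibration is good to about 2 mm. The wrist camera is an equidistant fisheye: a pixel r from the principal point sees the ray r / f radians off the axis. A picture is of the moment at which its call begins. There is no depth.
- job.close_job(): hands the job in; it is judged then, once.
Trained networks look in the newest picture that a camera, given by its name, has taken for a name from the list of things; names that differ only in an ending like _2 or _b are one class to them, and where a whole thing is asked for, a point or a joint stands for the part that bears it (a point fixed in the world has none). Each returns a list of dicts, best first, with "score" (0 to 1); they miss things now and then, are a little off and sometimes report something else, mostly with a low value. They report only what shows in the picture. A call takes as long as a camera call. They do not tell look-alikes from the thing itself.
- finder.look_for(camera, thing): "extent" ([left, top, width, height] in pixels, round what is visible of it).
- finder.outline_of(camera, thing): "pixels" (400x640 bool, what is visible of it) and "extent" ([left, top, width, height] in pixels, round what is visible of it).
- finder.mark_of(camera, thing): "location" ([column, row] in pixels: a listed point, or the origin of a listed thing).
The state is a dict: "time_s": time; "joint_positions": joint angles; "joint_vel": joint speeds; "joint_efforts": joint torques, N m; "ee_pos": TCP position; "ee_rot": TCP orientation; "contact_force": force on the tool from outside, world axes, zero at the start; "ft_torque": the same for the moment, N m; "finger_gap": finger opening in m; "grasp_force": force on a finger pad.
Only numpy, scipy, OpenCV 4.12 (cv2) and the standard library are available. Lean on these libraries where they do the work, as an engineer would, in place of code of your own. Each camera call takes 0.05 s, during which the arm holds its last target. There are 200 camera calls.

## Task

Log this radiosonde before launch: pick up the orange-headed hand scanner from the blue tray, aim its window squarely at the code label on the sonde leaning in its stand, about 9 cm away with the beam on the middle of the label, and hold it steady there for about two seconds so that it reads by itself. Then lay the scanner gently back in the tray, underside down, and let go. Do not touch the sonde, and leave the other things on the bench where they are.

Things in the scene. Friction and masses are not known exactly. Their poses are not given: they have to be found in the camera images.
- scanner: Loose stick-shaped hand scanner, 163 mm long, about 0.22 kg, lying on its flat underside. Origin: middle of the underside; +x to the front window (the beam), +z out of its top. Grey grip 36 mm wide (y) and high, flat sides, x = -66 to 9 mm; neck to x = 25 mm, 44 wide; orange head x = 25 to 80 mm, 56 wide, 42 high; tail bumper 40 wide. Balances near x = 10 mm. Reads by itself, no key.
- scanner_window (a point): Middle of the scanner's front window, 82.5 mm ahead of the scanner's origin and 21 mm above its underside; axes as scanner, the beam leaves along +x.
- scanner_focus (a point): The point on the beam 90 mm in front of the window where the scanner is in focus (nothing is seen there); 172.5 mm ahead of the scanner's origin and 21 mm above its underside. It should lie at the middle of the label. Axes as scanner.
- sonde: Radiosonde, a loose white box 150 mm long (z), 64 wide (y), 46 thick (x), leaning back 35 degrees from upright in its stand; a thin sensor arm runs 113 mm on beyond its top end. Origin: middle of its lower end; +z runs up along the box, -x points out of its labelled front face. Must not be touched.
- sonde_label (a point): Middle of the square black and white code (34 mm) on the yellow-edged label (50 mm wide, 62 long), on the sonde's front face 96 mm from its lower end, about 0.12 m above the bench. Axes as sonde: -x points straight out of the label, 35 degrees above level, away from the robot and more or less to its right.
- stand: Fixed stand of the sonde: steel base 130 by 96 mm, 8 mm thick, with an aluminium back rest. Origin: middle of the underside. The label faces its -x side. The stand with the sonde reaches about 0.26 m above the bench; nothing of it stands in front of the label.
- tray: Fixed shallow blue tray with a dark mat, 270 mm (x) by 190 mm (y) outside, rim 12 mm high and 4 mm thick. Origin: middle of the underside; the floor on which the scanner lies is 5 mm above it.
- dome: Bystander: clear acrylic test dome on a black base, 132 mm across, 83 mm high. Origin: middle of the underside.
- port: Bystander: brass pressure port on a 60 mm square aluminium plate, 62 mm high. Origin: middle of the underside.
- sensor_arm: Bystander: white sensor arm on a black foam block 170 mm (x) by 55 mm, 32 mm high. Origin: middle of the underside.
- unwinder: Bystander: blue string unwinder reel, 72 mm across, 54 mm high. Origin: middle of the underside.
- battery: Bystander: green battery pair in a black holder 62 by 36 mm, 24 mm high. Origin: middle of the underside.
Not all that is in view belongs to the job. There is more than one size of the scanner; the job needs the largest.

How it is judged:
By the outcome, as a careful person would: the job done as asked, in the order asked, and still so for the second after the job is handed in, with the robot touching nothing.
It also fails if it takes over 48 s, if anything falls off the work surface, if the arm or the gripper's body presses on something with over 40 N, if the wrist force passes 120 N, or if a joint passes its speed limit or range.

## Working session

There is one attempt and no reset: what is moved stays moved. The work goes in short steps, Python scripts to look and compute and a shell command to move; the robot and the scene stay as the last step left them, time stands still between calls to the robot, and variables do not carry over. Pictures are saved under pics/ and viewed, at most 10 in all, crops included, and the job is handed in when it is done.

```bash
ls; mkdir -p pics; cat > h.py <<'E'
import numpy as np, cv2
from scipy.spatial.transform import Rotation as Ro
from bench import status, imaging, job, finder
def snap(n):
    return imaging.snapshot(n)
def proj(s,X):
    c=np.array(s["R"])@np.array(X)+np.array(s["t"])
    return np.array([s["fx"]*c[0]/c[2]+s["cx"],s["fy"]*c[1]/c[2]+s["cy"]])
def ray(s,p,fish=False):
    R=np.array(s["R"]);t=np.array(s["t"])
    u=(p[0]-s["cx"])/s["fx"];v=(p[1]-s["cy"])/s["fy"]
    if fish:
        r=np.hypot(u,v);d=np.array([u/r*np.sin(r),v/r*np.sin(r),np.cos(r)]) if r>0 else np.array([0,0,1.])
    else: d=np.array([u,v,1.])
    d=R.T@d
    return -R.T@t,d/np.linalg.norm(d)
def onz(s,p,z,fish=False):
    o,d=ray(s,p,fish);return o+d*(z-o[2])/d[2]
E
python3 - <<'E'
from h import *
for n in ["scene","top","wrist"]:
    s=snap(n);cv2.imwrite(f"pics/{n}0.png",s["image"])
    print(n,s["fx"],s["cx"],s["cy"],-np.array(s["R"]).T@s["t"])
    for th in ["scanner","scanner_window","sonde","sonde_label","stand","tray","dome","port","sensor_arm","unwinder","battery"]:
        print(th,[(np.round(m["location"]),round(m["score"],2)) for m in finder.mark_of(n,th)[:4]])
    print([(np.round(m["extent"]),round(m["score"],2)) for m in finder.look_for(n,"scanner")])
print(status.get_state())
E
```

```text
pics
scene 510.432511714722 318.7218328671217 202.65387524782057 [1.71350288 0.42318223 1.07487273]
scanner [(array([225., 170.]), 0.79), (array([261., 200.]), 0.75), (array([208., 192.]), 0.47)]
scanner_window [(array([248., 210.]), 0.88), (array([217., 156.]), 0.61), (array([481., 228.]), 0.36), (array([409., 289.]), 0.31)]
sonde [(array([383., 233.]), 0.65)]
sonde_label [(array([395., 205.]), 0.67)]
stand [(array([392., 240.]), 0.75)]
tray [(array([267., 199.]), 0.67)]
dome [(array([406., 287.]), 0.67), (array([228., 240.]), 0.25)]
port [(array([226., 240.]), 0.8)]
sensor_arm [(array([317., 285.]), 0.58)]
unwinder [(array([352., 218.]), 0.86)]
battery [(array([482., 229.]), 0.6)]
[(array([241., 180.,  40.,  35.]), 0.89), (array([200., 176.,  15.,  24.]), 0.54), (array([211., 156.,  28.,  21.]), 0.47)]
top 479.9513130360352 314.54082783211896 198.25071379294144 [ 0.31535535 -0.05643609  1.51391507]
scanner [(array([462., 270.]), 0.79), (array([391., 232.]), 0.78), (array([454., 225.]), 0.69), (array([392., 242.]), 0.6)]
scanner_window [(array([450., 207.]), 0.82), (array([485., 276
[... 1035 characters left out ...]
int_positions': array([-1.23898824,  0.46750187, -0.01161273,  1.60272218,  0.00605259,
        1.07140873, -0.05626843]), 'joint_vel': array([-0.00088189, -0.00072081,  0.00238696,  0.00101968,  0.00120378,
       -0.00108168,  0.00076129]), 'joint_efforts': array([ 3.16525111e-04, -5.20409417e+01, -1.23109386e-02, -2.44050443e+01,
       -5.66297199e-02,  1.14100403e-02,  1.94257973e-05]), 'ee_pos': array([0.23800663, 0.60484918, 0.20868197]), 'ee_rot': array([ 5.85297207e-01,  3.08650887e+00, -2.50743095e-05]), 'contact_force': array([-0.08405448, -0.11260705,  0.45887394]), 'ft_torque': array([ 0.01503853, -0.03687241, -0.00383612]), 'grasp_force': 0.0, 'finger_gap': 0.09146955130493135}
```

```bash
python3 - <<'E'
import cv2,numpy as np
a=cv2.imread("pics/top0.png")[120:310,130:510];cv2.imwrite("pics/topv.png",cv2.resize(a,None,fx=2.1,fy=2.1,interpolation=cv2.INTER_CUBIC))
a=cv2.imread("pics/scene0.png")[120:320,190:500];cv2.imwrite("pics/scenev.png",cv2.resize(a,None,fx=2.5,fy=2.5,interpolation=cv2.INTER_CUBIC))
E
```

```text
(no output)
```

View pics/topv.png

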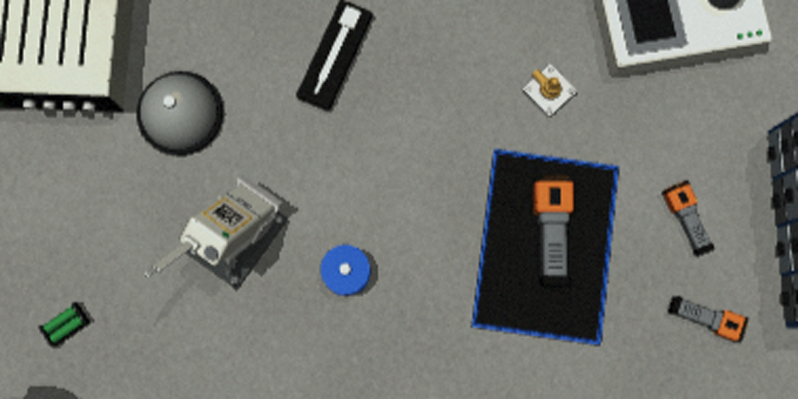

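View pics/scenev.png

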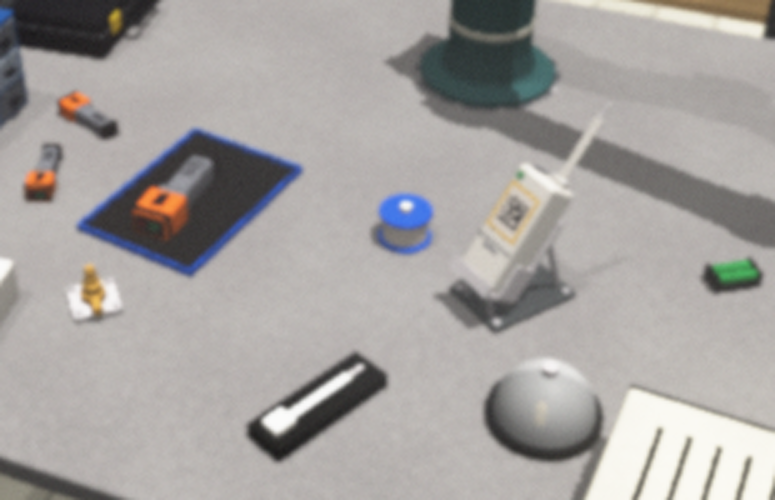

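```bash
python3 - <<'E'
from h import *
t=snap("top");c=snap("scene")
def tri(a,b):
    o1,d1=ray(t,a);o2,d2=ray(c,b)
    A=np.stack([d1,-d2],1);k=np.linalg.lstsq(A,o2-o1,rcond=None)[0]
    p,q=o1+k[0]*d1,o2+k[1]*d2
    return np.round((p+q)/2,3),round(np.linalg.norm(p-q),4)
print("label",tri((239,224),(395,205)))
print("sonde",tri((248,217),(383,233)))
print("stand",onz(t,(244,232),0),onz(c,(392,240),0))
print("scanner",onz(t,(391,232),.005),onz(c,(261,200),0.005))
print("window",tri((393,203),(248,210)))
print("tray",onz(t,(392,237),0))
for n,p in dict(dome=(217,175),unw=(294,247),port=(391,163),arm=(290,147)).items(): print(n,onz(t,p,0.0))
for k in ["scanner","sonde","tray"]:
    m=finder.outline_of("top",k)[0]
    print(k,m["score"],m["extent"],cv2.minAreaRect(cv2.findContours(m["pixels"].astype(np.uint8),0,2)[0][0]))
E
```

```text
label (array([0.511, 0.173, 0.13 ]), np.float64(0.0018))
sonde (array([0.546, 0.156, 0.042]), np.float64(0.0053))
stand [0.50372717 0.17753089 0.        ] [0.5214402  0.17887233 0.        ]
scanner [ 0.49322208 -0.28750672  0.005     ] [ 0.49707884 -0.29496913  0.005     ]
window (array([ 0.583, -0.296,  0.024]), np.float64(0.0016))
tray [ 0.47788792 -0.29062723  0.        ]
dome [0.6917695  0.26679867 0.        ]
unw [4.52839428e-01 1.93736804e-02 2.22044605e-16]
port [ 0.71923221 -0.29962705  0.        ]
arm [0.78092912 0.02854988 0.        ]
scanner 0.91 [383.1, 204.9, 17.8, 47.4] ((393.0, 230.0), (52.0, 18.0), 90.0)
sonde 0.83 [203.9, 209.5, 54.3, 39.5] ((231.00003051757812, 232.50003051757812), (24.748737335205078, 58.68986129760742), 45.0)
tray 0.89 [356.8, 193.5, 68.0, 90.7] ((390.2109069824219, 237.46041870117188), (62.91924285888672, 86.03216552734375), 7.800189018249512)
```

The look-alikes are two small scanners lying on the bare bench, at top pixels (454,225) and (462,270). The large one in the blue tray, at (391,232), is the one I want. I'll move up and over now, and look from close by.

```bash
python3 -m handwheel '[[[0,0,2.5],[-0.028,0,-0.055],100],[[0,0,2.5],[-0.028,0,-0.055],100],[[0,0,2.5],[-0.028,0,-0.055],100],[[0,0,5],[-0.056,0,0],100],[[0,0,5],[-0.056,0,0],100],[[0,0,5],[-0.056,0,0],100],[[0,0,5],[-0.056,0,0],100],[[0,0,5],[-0.056,0,0],100],[[0,0,5],[-0.056,0,0],100],[[0,0,5],[-0.056,0,0],100],[[0,0,5],[-0.056,0,0],100],[[0,0,5],[-0.056,0,0],100]]' 30
python3 -m handwheel '[[[0,0,5],[-0.056,0,0],100],[[0,0,5],[-0.056,0,0],100],[[0,0,5],[-0.056,0,0],100],[[0,0,5],[-0.056,0,0],100]]'
python3 - <<'E'
from h import *
s=snap("wrist");cv2.imwrite("pics/w1.png",s["image"])
print(s["R"],s["t"])
for k in ["sonde_label","sonde","stand"]: print(k,[(np.round(m["location"],1),round(m["score"],2)) for m in finder.mark_of("wrist",k)[:2]])
x,y=finder.mark_of("wrist","sonde_label")[0]["location"]
x=int(x);y=int(y);a=s["image"][max(0,y-60):y+60,max(0,x-80):x+80];print(max(0,y-60),max(0,x-80))
cv2.imwrite("pics/w1c.png",cv2.resize(a,None,fx=5,fy=5,interpolation=cv2.INTER_CUBIC))
E
```

```text
time_s: 3.7
ee_pos: [0.6378, 0.1985, 0.3736]
ee_rot: [1.894, 2.507, 0.0]
contact_force: [0.5, 0.1, -0.1]
finger_gap: 0.0918
grasp_force: 0.0
time_s: 4.2
ee_pos: [0.6703, -0.0221, 0.3736]
ee_rot: [2.3, 2.14, 0.0]
contact_force: [-0.0, -0.1, 0.8]
finger_gap: 0.0915
grasp_force: 0.0
[[ 0.99735043 -0.07273778 -0.0011554 ]
 [-0.06958306 -0.95848654  0.27651719]
 [-0.02122069 -0.27570415 -0.96100828]] [-0.67116895 -0.05210928  0.55768101]
sonde_label [(array([201.1,  41.6]), 0.85)]
sonde []
stand []
0 121
```

View pics/w1c.png

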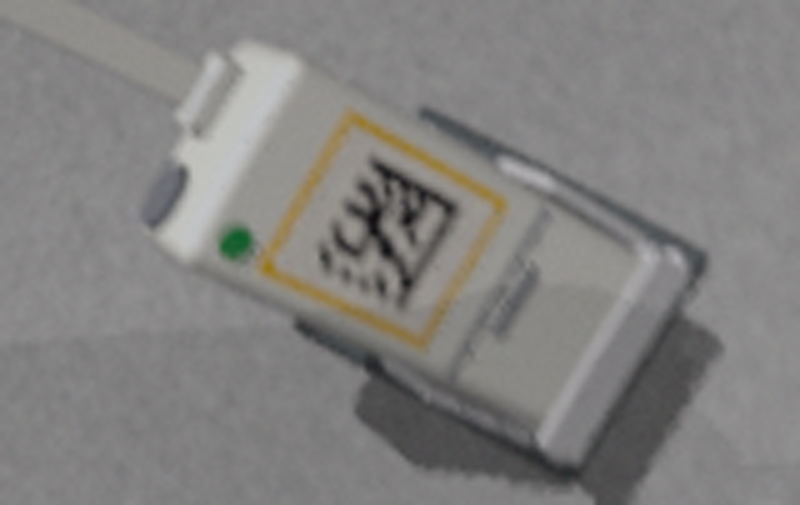

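The crop shows the yellow frame corners at about (352,117), (503,205), (425,345) and (265,267), with the code centred at about (390,235). I'll fit the label pose to these.

```bash
cat > fit.py <<'E'
from h import *
from scipy.optimize import least_squares
def fproj(s,X):
    c=np.array(s["R"])@X+np.array(s["t"]);th=np.arctan2(np.hypot(c[0],c[1]),c[2]);a=np.arctan2(c[1],c[0])
    return np.array([s["cx"]+s["fx"]*th*np.cos(a),s["cy"]+s["fy"]*th*np.sin(a)])
def axes(psi,l=np.radians(35)):
    h=np.array([np.cos(psi),np.sin(psi),0]);z=np.array([0,0,1.])
    n=np.cos(l)*h+np.sin(l)*z; up=-np.sin(l)*h+np.cos(l)*z
    return n,up,np.cross(n,up)   # sideways
E
python3 - <<'E'
from fit import *
s=snap("wrist");t=snap("top");c=snap("scene")
P=np.array([[352,117],[503,205],[425,345],[265,267]])/5.+[121,0]-0.4
for W,L in [(.050,.062),(.048,.060),(.046,.058)]:
  for free in (0,1):
    def f(v,full=False):
        n,u,w=axes(v[3],v[4] if free else np.radians(35));r=[]
        for (a,b),p in zip([(1,1),(-1,1),(-1,-1),(1,-1)],[P[0],P[3],P[2],P[1]]):
            r.append(fproj(s,v[:3]+sg*a*w*W/2+b*u*L/2)-p)
        r.append(.3*(proj(t,v[:3])-(239,224)));r.append(.3*(proj(c,v[:3])-(395,205)))
        return np.ravel(r)
    for sg in (1,-1):
        g=least_squares(f,[.511,.173,.13,-.7,.61])
        print(W,L,free,sg,np.round(g.x[:3],4),np.degrees(g.x[3:]).round(1),round(g.cost,2),np.round(f(g.x)[-4:],1))
for k in ["scanner","scanner_window","tray"]: print(k,[(np.round(m["location"],1),round(m["score"],2)) for m in finder.mark_of("wrist",k)[:3]])
E
```

```text
0.05 0.062 0 1 [0.4911 0.1906 0.0781] [141.  35.] 861.92 [-1.   2.7  1.6  3.3]
0.05 0.062 0 -1 [0.5098 0.1773 0.1187] [-36.1  35. ] 1.35 [-0.3  0.3  0.3  0.9]
0.05 0.062 1 1 [0.5099 0.1772 0.119 ] [143.9 -34.8] 1.35 [-0.3  0.3  0.3  0.9]
0.05 0.062 1 -1 [0.5099 0.1772 0.119 ] [-36.1  34.8] 1.35 [-0.3  0.3  0.3  0.9]
0.048 0.06 0 1 [0.4942 0.1884 0.0857] [140.8  35. ] 856.82 [-0.9  2.3  1.4  2.8]
0.048 0.06 0 -1 [0.5136 0.1746 0.1285] [-36.1  35. ] 0.48 [-0.2 -0.2 -0.   0.3]
0.048 0.06 1 1 [0.513 0.175 0.127] [143.9 -36.2] 0.42 [-0.2 -0.1  0.   0.4]
0.048 0.06 1 -1 [0.513 0.175 0.127] [-36.1  36.2] 0.42 [-0.2 -0.1  0.   0.4]
0.046 0.058 0 1 [0.4972 0.1862 0.0933] [140.6  35. ] 852.66 [-0.8  1.9  1.2  2.4]
0.046 0.058 0 -1 [0.5174 0.1719 0.1385] [-36.1  35. ] 0.86 [-0.1 -0.8 -0.3 -0.3]
0.046 0.058 1 1 [0.5161 0.1728 0.1351] [143.8 -37.8] 0.59 [-0.1 -0.6 -0.2 -0.1]
0.046 0.058 1 -1 [0.5161 0.1728 0.1351] [-36.2  37.8] 0.59 [-0.1 -0.6 -0.2 -0.1]
scanner [(array([269.9, 359.1]), 0.78), (array([213.6, 359.4]), 0.67), (array([249.6, 291.9]), 0.61)]
scanner_window [(array([291.1, 359.8]), 0.86), (array([286.1, 298.1]), 0.85), (array([211.7, 378.9]), 0.62)]
tray [(array([237.4, 285.8]), 0.67), (array([199.6, 147.3]), 0.36)]
```

```bash
python3 - <<'E'
from fit import *
s=snap("wrist");t=snap("top")
o=onz(s,(249.6,291.9),.005,True);w=onz(s,(286.1,298.1),.026,True);tr=onz(s,(237.4,285.8),0,True)
print("wrist",o,w,np.degrees(np.arctan2(*(w-o)[1::-1])),tr)
m=finder.outline_of("wrist","scanner")
for q in m[:3]: print(q["score"],q["extent"])
a=s["image"][240:360,160:340];cv2.imwrite("pics/w2c.png",cv2.resize(a,None,fx=4,fy=4,interpolation=cv2.INTER_CUBIC))
E
```

```text
wrist [ 0.50534127 -0.28667191  0.005     ] [ 0.58512126 -0.29057246  0.026     ] -2.7990382929433033 [ 0.4794287  -0.27406435  0.        ]
0.77 [247.2, 349.8, 43.0, 22.4]
0.63 [226.9, 284.6, 63.0, 26.9]
0.51 [207.3, 347.0, 10.4, 23.6]
```

View pics/w2c.png

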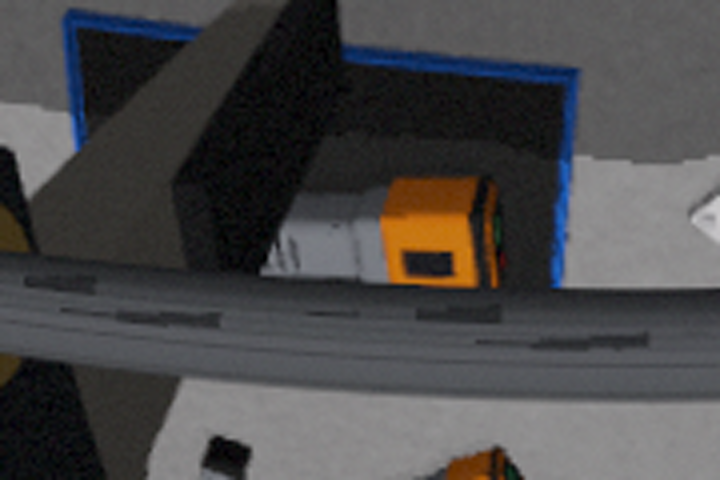

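The crop confirms that the large orange-headed scanner lies in the blue tray, with its head near (435,235) in the crop and pointing at the robot's +x. A small one lies outside the tray at the bottom edge. I'll go above the large one.

```bash
python3 -m handwheel '[[[0,0,0],[-0.0465,-0.0267,0],100],[[0,0,0],[-0.0465,-0.0267,0],100],[[0,0,0],[-0.0465,-0.0267,0],100],[[0,0,0],[-0.0465,-0.0267,0],100],[[0,0,0],[-0.0465,-0.0267,0],100],[[0,0,0],[-0.0465,-0.0267,0],100],[[0,0,9.85],[0,0,0.028],100],[[0,0,9.85],[0,0,0.028],100],[[0,0,9.85],[0,0,0.028],100],[[0,0,9.85],[0,0,0.028],100],[[0,0,9.85],[0,0,0.028],100],[[0,0,9.85],[0,0,0.028],100]]'
python3 -m handwheel '[[[0,0,9.85],[0,0,0.028],100],[[0,0,9.85],[0,0,0.018],100],[[0,0,9.85],[0,0,0],100],[[0,0,0],[0,0,0],100]]'
python3 - <<'E'
from fit import *
s=snap("wrist")
for k,z in [("scanner",.005),("scanner_window",.026),("tray",0)]: print(k,[(onz(s,m["location"],z,True).round(4),round(m["score"],2)) for m in finder.mark_of("wrist",k)[:3]])
st=status.get_state();print(Ro.from_rotvec(st["ee_rot"]).as_matrix().round(3),st["ee_pos"],st["joint_positions"].round(2))
cv2.imwrite("pics/w3.png",s["image"])
E
```

```text
time_s: 6.4
ee_pos: [0.4912, -0.2875, 0.205]
ee_rot: [3.057, 0.723, 0.001]
contact_force: [-0.4, -0.1, -0.5]
finger_gap: 0.0924
grasp_force: 0.0
time_s: 6.9
ee_pos: [0.4911, -0.2875, 0.1595]
ee_rot: [3.14, -0.069, -0.001]
contact_force: [-0.4, -0.7, 0.0]
finger_gap: 0.0917
grasp_force: 0.0
scanner [(array([ 0.3749, -0.5064,  0.005 ]), 0.96), (array([ 0.5186, -0.4971,  0.005 ]), 0.86), (array([ 0.4986, -0.2926,  0.005 ]), 0.56)]
scanner_window [(array([ 0.565 , -0.4688,  0.026 ]), 0.94), (array([ 0.3591, -0.5549,  0.026 ]), 0.82), (array([ 0.5857, -0.2951,  0.026 ]), 0.81)]
tray [(array([ 0.4797, -0.2821,  0.    ]), 0.79)]
[[ 0.999 -0.044  0.001]
 [-0.044 -0.999  0.   ]
 [ 0.001 -0.    -1.   ]] [ 0.49129488 -0.28759221  0.16004339] [-0.17  0.49  0.85  1.89 -0.45  0.96 -0.74]
```

View pics/w3.png

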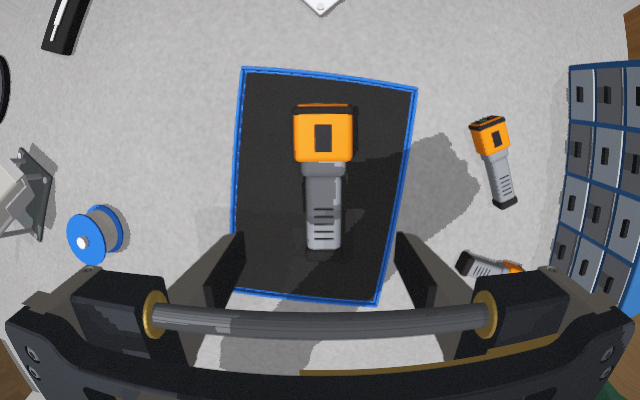

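The frame shows the scanner upright in the tray between the fingers. Its head is at (323,135) and the grip's midline is near column 324, about 5 mm to the right of the tool's centreline. Next I'll descend and grip.

```bash
python3 -m handwheel '[[[0,0,0],[-0.001,0.005,0.04],100],[[0,0,0],[0,0,0.04],100],[[0,0,0],[0,0,0.03],100],[[0,0,0],[0,0,0.015],100],[[0,0,0],[0,0,0.008],100],[[0,0,0],[0,0,0],100]]'
python3 -m handwheel '[[[0,0,0],[0,0,0],30],[[0,0,0],[0,0,0],30],[[0,0,0],[0,0,0],30],[[0,0,0],[0,0,0],30],[[0,0,0],[0,0,0],30],[[0,0,0],[0,0,0],30]]' 30
```

```text
time_s: 7.85
ee_pos: [0.4901, -0.2928, 0.0271]
ee_rot: [3.141, -0.072, 0.001]
contact_force: [1.1, 0.4, -0.5]
finger_gap: 0.0918
grasp_force: 0.0
time_s: 8.6
ee_pos: [0.4898, -0.2922, 0.0267]
ee_rot: [-3.14, 0.072, 0.0]
contact_force: [-0.6, 1.1, 1.3]
finger_gap: 0.0353
grasp_force: 30.0
```

```bash
python3 -m handwheel '[[[0,0,0],[0,0,-0.02],30],[[0,0,0],[0,0,-0.05],30],[[0,0,0],[0,0,-0.06],30],[[0,0,0],[0,0,-0.06],30],[[0,0,0],[0,0,-0.06],30],[[0,0,0],[0.0257,-0.0486,0],30],[[0,0,0],[0.0257,-0.0486,0],30],[[0,0,0],[0.0257,-0.0486,0],30],[[0,0,0],[0.0257,-0.0486,0],30],[[0,0,0],[0.0257,-0.0486,0],30],[[0,0,0],[0.0257,-0.0486,0],30],[[0,0,0],[0.0257,-0.0486,0],30]]'
python3 -m handwheel '[[[0,0,-10.5],[0,0,0],30],[[0,0,-10.5],[0,0,0],30],[[0,0,-10.5],[0,0,0],30],[[0,0,-10.5],[0,0,0],30],[[0,0,-10.5],[0,0,0],30],[[0,0,-10.5],[0,0,0],30],[[0,0,-10.5],[0,0,0],30],[[0,0,-10.5],[0,0,0],30],[[0,0,-10.5],[0,0,0],30],[[0,0,-10.5],[0,0,0],30],[[0,0,-10.5],[0,0,0],30],[[0,0,-10.5],[0,0,0],30]]'
python3 -m handwheel '[[[0,0,-10.5],[0,0,0],30],[[0,0,-10],[0,0,0],30],[[0,-9,0],[0,0,0],30],[[0,-9,0],[0,0,0],30],[[0,-9,0],[0,0,0],30],[[0,-8,0],[0,0,0],30],[[0,0,0],[0,0,0],30]]'
cat > plan.py <<'E'
from fit import *
def go(L,psi,xs,zs):
    st=status.get_state();n,u,w=axes(np.radians(psi));L=np.array(L)
    T=np.stack([-n,np.cross(-u,-n),-u],1)
    p=L+.1725*n-.021*u+xs*(-n)+zs*u
    R=Ro.from_rotvec(st["ee_rot"]).as_matrix()
    rv=np.degrees(Ro.from_matrix(R.T@T).as_rotvec())
    print("turn",rv.round(2),"shift in cur tool",(R.T@(p-st["ee_pos"])).round(4),"in target tool",(T.T@(p-st["ee_pos"])).round(4),"goal",p.round(3),"now",st["ee_pos"].round(4),st["joint_positions"].round(2),st["time_s"],st["finger_gap"])
    return R,st["ee_pos"]
E
python3 - <<'E'
from plan import *
R,p=go([.512,.176,.122],-36.1,-.010,.0217)
s=snap("wrist");cv2.imwrite("pics/w4.png",s["image"])
print((R.T@(-np.array(s["R"]).T@s["t"]-p)).round(4))
for k in ["scanner","scanner_window","sonde_label"]: print(k,[(np.round(m["location"],1),round(m["score"],2)) for m in finder.mark_of("wrist",k)[:3]])
for zs in (.0217,):
    print("pred window px",fproj(s,p+R@[.0925,0,zs-.021]), fproj(s,p+R@[.0825,0,zs-.021]))
print("pred label",fproj(s,np.array([.512,.176,.122])))
E
```

```text
time_s: 10.1
ee_pos: [0.6854, 0.0403, 0.2778]
ee_rot: [3.14, -0.073, 0.001]
contact_force: [0.4, 0.1, -2.4]
finger_gap: 0.0356
grasp_force: 30.0
time_s: 11.6
ee_pos: [0.6846, 0.0381, 0.2774]
ee_rot: [1.483, 2.769, -0.002]
contact_force: [0.3, -0.2, -2.1]
finger_gap: 0.0356
grasp_force: 30.0
time_s: 12.48
ee_pos: [0.6827, 0.0418, 0.2754]
ee_rot: [0.785, 2.429, -0.25]
contact_force: [0.2, 0.5, -2.6]
finger_gap: 0.0354
grasp_force: 30.0
turn [ 0.01 -0.18  0.27] shift in cur tool [0.0832 0.0083 0.0008] in target tool [0.0832 0.0079 0.0005] goal [0.632 0.088 0.227] now [0.6827 0.0418 0.2754] [-0.74  0.3   0.48  1.87  0.54  0.69  0.27] 12.475 0.03539574495762999
[ 0.0765  0.0004 -0.1749]
scanner [(array([321.3, 215.9]), 0.95), (array([ 17. , 129.3]), 0.84), (array([ 66.5, 166.1]), 0.58)]
scanner_window [(array([ 86.8, 178.8]), 0.83), (array([318.6,  90.6]), 0.82), (array([  5.7, 145.8]), 0.6)]
sonde_label []
pred window px [319.29689418  86.55661015] [319.30015112 104.11589133]
pred label [ 332.80401498 -138.70045289]
```

View pics/w4.png

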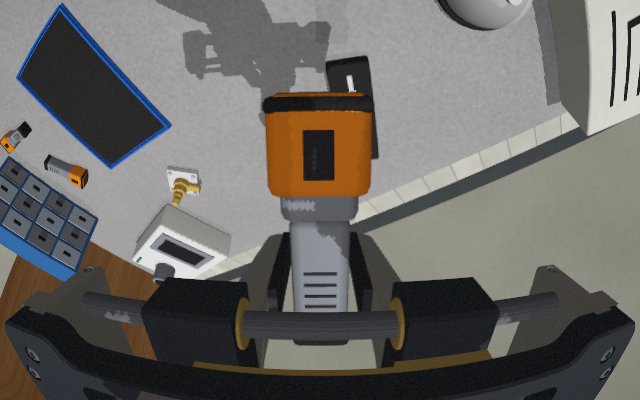

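The frame shows the scanner held straight, with its window end at about (319,91) and the grip aligned with the fingers. The label is out of this view. I'll move in to focus now.

```bash
python3 -m handwheel '[[[0,0,0],[0.03,0.004,0.0005],30],[[0,0,0],[0.03,0.004,0],30],[[0,0,0.2],[0.018,0,0],30],[[0,0,0],[0.006,0,0],30],[[0,0,0],[0,0,0],30],[[0,0,0],[0,0,0],30]]'
python3 - <<'E'
from plan import *
L=np.array([.512,.176,.122]);R,p=go(L,-36.1,-.009,.0217)
for n in ("top","scene"):
    s=snap(n);cv2.imwrite(f"pics/{n}5.png",s["image"])
    print(n,"pred window",proj(s,p+R@[.0915,0,-.0007]),[(np.round(m["location"],1),round(m["score"],2)) for m in finder.mark_of(n,"scanner_window")[:3]],
     "label",proj(s,L),[(np.round(m["location"],1),round(m["score"],2)) for m in finder.mark_of(n,"sonde_label")[:3]])
a=cv2.imread("pics/top5.png")[160:280,190:340];b=cv2.imread("pics/scene5.png")[130:250,320:470]
cv2.imwrite("pics/v5.png",cv2.resize(np.vstack([a,b]),None,fx=2.5,fy=2.5,interpolation=cv2.INTER_CUBIC))
E
```

```text
time_s: 13.42
ee_pos: [0.6355, 0.0848, 0.229]
ee_rot: [0.797, 2.421, -0.248]
contact_force: [0.5, -1.4, -2.1]
finger_gap: 0.0355
grasp_force: 30.0
turn [-0.02  0.05 -0.35] shift in cur tool [ 0.0056  0.0009 -0.0011] in target tool [ 0.0056  0.0009 -0.0011] goal [0.632 0.089 0.227] now [0.6355 0.0848 0.229 ] [-0.87  0.31  0.5   1.99  0.64  0.66  0.04] 13.425 0.03549366368479695
top pred window [251.47475838 199.16418982] [(array([482.5, 277.3]), 0.87), (array([448.8, 206.7]), 0.84), (array([388.2, 161.7]), 0.57)] label [238.15040084 224.15470874] [(array([238.7, 221.2]), 0.72)]
scene pred window [375.51212961 201.40062691] [(array([219.1, 159.3]), 0.65), (array([376.1, 203.1]), 0.58), (array([229.1, 240.3]), 0.48)] label [395.34194712 207.56993979] [(array([394.2, 205.1]), 0.68), (array([227.2, 240.1]), 0.61), (array([374.8, 202.4]), 0.57)]
```

View pics/v5.png

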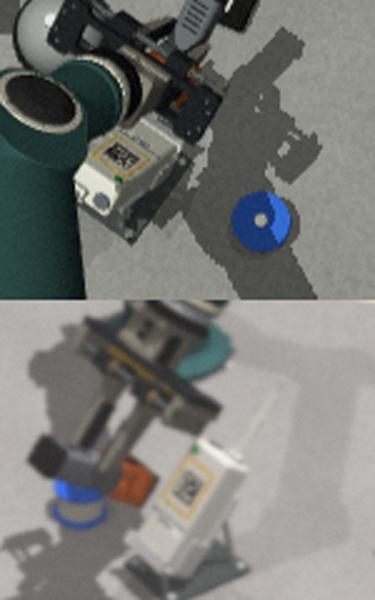

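The picture shows the scanner facing the label, with clearance from the sonde. The code sits at top (237,222) and scene (395,205), so the label is about 4 mm higher than I had fitted. I'll correct for that and hold.

```bash
python3 -m handwheel '[[[0,0,-0.3],[0.002,0.001,-0.0035],30],[[0,0,0],[0,0,0],30],[[0,0,0],[0,0,0],30],[[0,0,0],[0,0,0],30],[[0,0,0],[0,0,0],30],[[0,0,0],[0,0,0],30],[[0,0,0],[0,0,0],30],[[0,0,0],[0,0,0],30],[[0,0,0],[0,0,0],30],[[0,0,0],[0,0,0],30],[[0,0,0],[0,0,0],30],[[0,0,0],[0,0,0],30]]'
python3 -m handwheel '[[[0,0,0],[0,0,0],30],[[0,0,0],[0,0,0],30],[[0,0,0],[0,0,0],30],[[0,0,0],[0,0,0],30],[[0,0,0],[0,0,0],30],[[0,0,0],[0,0,0],30],[[0,0,0],[0,0,0],30],[[0,0,0],[0,0,0],30],[[0,0,0],[0,0,0],30],[[0,0,0],[0,0,0],30],[[0,0,0],[0,0,0],30],[[0,0,0],[0,0,0],30]]'
python3 - <<'E'
from plan import *
go([.514,.175,.127],-36.1,-.009,.0217)
s=snap("scene");cv2.imwrite("pics/s6.png",s["image"])
w=snap("wrist");cv2.imwrite("pics/w6.png",w["image"])
t=snap("top")
a=np.array([[m["location"] for m in finder.mark_of("top","sonde_label")[:1]][0],[m["location"] for m in finder.mark_of("scene","sonde_label") [:1]][0]]);print(a)
o1,d1=ray(t,a[0]);o2,d2=ray(s,a[1]);k=np.linalg.lstsq(np.stack([d1,-d2],1),o2-o1,rcond=None)[0];print(o1+k[0]*d1,o2+k[1]*d2)
E
```

```text
time_s: 15.22
ee_pos: [0.6321, 0.0888, 0.2298]
ee_rot: [0.789, 2.425, -0.25]
contact_force: [0.9, 0.2, -3.4]
finger_gap: 0.0355
grasp_force: 30.0
time_s: 16.73
ee_pos: [0.6322, 0.0889, 0.2299]
ee_rot: [0.789, 2.425, -0.25]
contact_force: [0.0, -0.3, -2.3]
finger_gap: 0.0356
grasp_force: 30.0
turn [-0.01  0.    0.07] shift in cur tool [-0.0027 -0.     -0.0003] in target tool [-0.0027 -0.     -0.0003] goal [0.634 0.088 0.232] now [0.6322 0.0889 0.2299] [-0.88  0.31  0.49  1.99  0.64  0.66  0.04] 16.725 0.03557242952227743
[[240.4 222. ]
 [397.2 203. ]]
[0.51576613 0.16672611 0.13887029] [0.51184907 0.17999855 0.14045342]
```

```bash
python3 - <<'E'
import cv2,numpy as np
a=cv2.imread("pics/w6.png");b=cv2.imread("pics/s6.png")[150:240,330:450]
b=cv2.resize(b,(533,400),interpolation=cv2.INTER_CUBIC);a=a[0:260,180:460];a=cv2.resize(a,(267,248))
o=np.zeros((400,800,3),np.uint8);o[:,:533]=b;o[:248,533:]=a;cv2.imwrite("pics/v6.png",o)
E
```

```text
(no output)
```

View pics/v6.png

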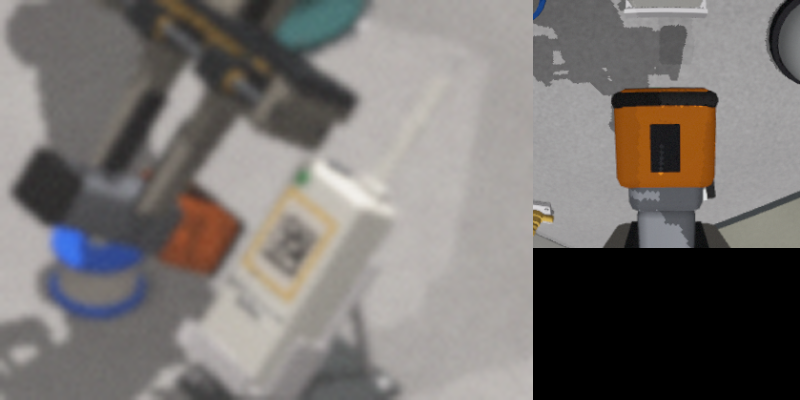

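```bash
python3 - <<'E'
from plan import *
s=snap("wrist");c=snap("scene");t=snap("top")
for L in ([.512,.176,.122],[.514,.175,.127],[.515,.174,.132]):
    n,u,w=axes(np.radians(-36.1));L=np.array(L)
    print(L,[fproj(s,L-.096*u+k*w*.032).round(1) for k in (1,-1)],[fproj(s,L-.096*u-.046*n+k*w*.032).round(1) for k in (1,-1)],"front bottom z",(L-.096*u)[2],"back",(L-.096*u-.046*n)[2],proj(c,L).round(1),proj(t,L).round(1))
    st=status.get_state();R=Ro.from_rotvec(st["ee_rot"]).as_matrix();o=st["ee_pos"]+R@[.0915,0,-.0007];d=L-o;print("dist",d@R[:,0],"off",R.T@d)
i=s["image"];cv2.imwrite("pics/v7.png",cv2.resize(i[0:60,240:400],(800,300),interpolation=cv2.INTER_CUBIC))
E
```

```text
[0.512 0.176 0.122] [array([283.3,   0.3]), array([3.554e+02, 3.000e-01])] [array([284.4, -42. ]), array([354.4, -42. ])] front bottom z 0.04336140374825678 back 0.016976887676108665 [395.3 207.6] [238.2 224.2]
dist 0.09193445383893424 off [ 0.09193445 -0.00013043  0.00388915]
[0.514 0.175 0.127] [array([283.3,   3.9]), array([356.2,   3.9])] [array([284.4, -39.3]), array([355.2, -39.3])] front bottom z 0.04836140374825679 back 0.02197688767610867 [395.  206.6] [238.2 223.2]
dist 0.08725957833535125 off [0.08725958 0.00023297 0.00105834]
[0.515 0.174 0.132] [array([282.5,   6.7]), array([356.4,   6.7])] [array([283.6, -37.3]), array([355.4, -37.3])] front bottom z 0.05336140374825679 back 0.026976887676108674 [394.7 205.4] [238.3 222.6]
dist 0.08324732738534625 off [ 8.32473274e-02  7.92997020e-06 -2.23577295e-03]
```

View pics/v7.png

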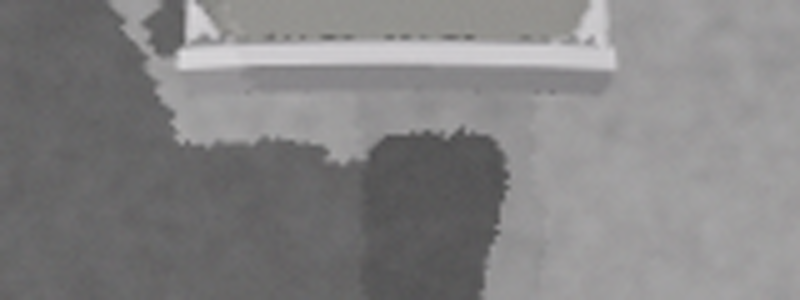

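The lip and lower end of the sonde, centred near column 321, confirm that the lateral aim is within 2 mm. The distance is about 87 mm, so I'll back off 2.5 mm and hold once more for certainty.

```bash
python3 -m handwheel '[[[0,0,0],[-0.0025,0.0005,0],30],[[0,0,0],[0,0,0],30],[[0,0,0],[0,0,0],30],[[0,0,0],[0,0,0],30],[[0,0,0],[0,0,0],30],[[0,0,0],[0,0,0],30],[[0,0,0],[0,0,0],30],[[0,0,0],[0,0,0],30],[[0,0,0],[0,0,0],30],[[0,0,0],[0,0,0],30],[[0,0,0],[0,0,0],30],[[0,0,0],[0,0,0],30]]'
python3 -m handwheel '[[[0,0,0],[0,0,0],30],[[0,0,0],[0,0,0],30],[[0,0,0],[0,0,0],30],[[0,0,0],[0,0,0],30],[[0,0,0],[0,0,0],30],[[0,0,0],[0,0,0],30],[[0,0,0],[0,0,0],30],[[0,0,0],[-0.02,0,0],30],[[0,0,0],[-0.03,0,0],30],[[0,0,0],[-0.03,-0.004,0],30],[[0,9,0],[0,0,0],30],[[0,9,0],[0,0,0],30]]'
python3 -m handwheel '[[[0,9,0],[0,0,0],30],[[0,8,0],[0,0,0],30],[[0,0,10.5],[0,0,0],30],[[0,0,10.5],[0,0,0],30],[[0,0,10.5],[0,0,0],30],[[0,0,10.5],[0,0,0],30],[[0,0,10.5],[0,0,0],30],[[0,0,10.5],[0,0,0],30],[[0,0,10.5],[0,0,0],30],[[0,0,10.5],[0,0,0],30],[[0,0,10.5],[0,0,0],30],[[0,0,10.5],[0,0,0],30]]'
python3 -m handwheel '[[[0,0,10.5],[0,0,0],30],[[0,0,10.5],[0,0,0],30],[[0,0,10.5],[0,0,0],30],[[0,0,10],[0,0,0],30],[[0,0,0],[0,0,0],30]]'
python3 - <<'E'
from h import *
st=status.get_state();R=Ro.from_rotvec(st["ee_rot"]).as_matrix();print(R.round(4),st["ee_pos"])
g=np.array([.490,-.2922,.0267]);print("shift",R.T@(g-st["ee_pos"]))
x=np.array([.999,-.0455,0]);x/=np.linalg.norm(x);z=np.array([0,0,-1.]);T=np.stack([x,np.cross(z,x),z],1)
print(np.degrees(Ro.from_matrix(R.T@T).as_rotvec()))
E
```

```text
time_s: 18.62
ee_pos: [0.6341, 0.0881, 0.2313]
ee_rot: [0.789, 2.425, -0.25]
contact_force: [-0.6, -0.6, -2.6]
finger_gap: 0.0352
grasp_force: 30.0
time_s: 20.12
ee_pos: [0.6846, 0.0474, 0.2778]
ee_rot: [0.882, 2.722, -0.129]
contact_force: [0.4, -1.1, -3.3]
finger_gap: 0.0353
grasp_force: 30.0
time_s: 21.62
ee_pos: [0.6846, 0.0462, 0.2769]
ee_rot: [2.964, 1.039, -0.003]
contact_force: [0.1, -0.3, -3.1]
finger_gap: 0.0359
grasp_force: 30.0
time_s: 22.25
ee_pos: [0.6846, 0.0464, 0.2767]
ee_rot: [3.139, -0.066, -0.002]
contact_force: [-0.4, 1.1, -2.0]
finger_gap: 0.0359
grasp_force: 30.0
[[ 0.9991 -0.0421 -0.0013]
 [-0.0421 -0.9991 -0.002 ]
 [-0.0012  0.002  -1.    ]] [0.68463963 0.04643392 0.27674476]
shift [-0.17992826  0.34601377  0.25095855]
[0.11602935 0.06765867 0.19727458]
```

```bash
python3 -m handwheel '[[[0.1,0.1,0.2],[-0.0257,0.0494,0],30],[[0,0,0],[-0.0257,0.0494,0],30],[[0,0,0],[-0.0257,0.0494,0],30],[[0,0,0],[-0.0257,0.0494,0],30],[[0,0,0],[-0.0257,0.0494,0],30],[[0,0,0],[-0.0257,0.0494,0],30],[[0,0,0],[-0.0257,0.0494,0],30],[[0,0,0],[0,0,0.055],30],[[0,0,0],[0,0,0.055],30],[[0,0,0],[0,0,0.055],30],[[0,0,0],[0,0,0.045],30],[[0,0,0],[0,0,0],30]]'
python3 -m handwheel '[[[0,0,0],[0,0,0.02],30],[[0,0,0],[0,0,0.01],30],[[0,0,0],[0,0,0.005],30],[[0,0,0],[0,0,0.002],30],[[0,0,0],[0,0,0],30],[[0,0,0],[0,0,0],30]]'
```

```text
time_s: 23.75
ee_pos: [0.4867, -0.2891, 0.0642]
ee_rot: [-3.137, 0.071, 0.008]
contact_force: [0.1, 0.3, -1.9]
finger_gap: 0.0355
grasp_force: 30.0
time_s: 24.5
ee_pos: [0.4893, -0.2905, 0.0301]
ee_rot: [-3.14, 0.075, -0.003]
contact_force: [-0.6, 0.3, -2.6]
finger_gap: 0.0355
grasp_force: 30.0
```

```bash
python3 -m handwheel '[[[0,0,0],[0,0,0.0015],30],[[0,0,0],[0,0,0.001],30],[[0,0,0],[0,0,0.001],30],[[0,0,0],[0,0,0],30],[[0,0,0],[0,0,0],30]]'
```

```text
time_s: 25.12
ee_pos: [0.489, -0.2903, 0.0267]
ee_rot: [-3.139, 0.075, -0.002]
contact_force: [-1.6, 2.0, 6.0]
finger_gap: 0.0358
grasp_force: 30.0
```

In contact with the tray floor at about 8 N. I'll open slowly and retreat.

```bash
python3 -m handwheel '[[[0,0,0],[0,0,0],44],[[0,0,0],[0,0,0],50],[[0,0,0],[0,0,0],60],[[0,0,0],[0,0,0],80],[[0,0,0],[0,0,0],100],[[0,0,0],[0,0,0],100],[[0,0,0],[0,0,0],100],[[0,0,0],[0,0,-0.015],100],[[0,0,0],[0,0,-0.04],100],[[0,0,0],[0,0,-0.055],100],[[0,0,0],[0,0,-0.055],100],[[0,0,0],[0,0,0],100]]' 10
python3 - <<'E'
from h import *
s=snap("wrist");cv2.imwrite("pics/w8.png",s["image"])
E
```

```text
time_s: 26.62
ee_pos: [0.4909, -0.2923, 0.1962]
ee_rot: [3.139, -0.076, 0.015]
contact_force: [0.8, -0.1, -0.4]
finger_gap: 0.0918
grasp_force: 0.0
```

View pics/w8.png

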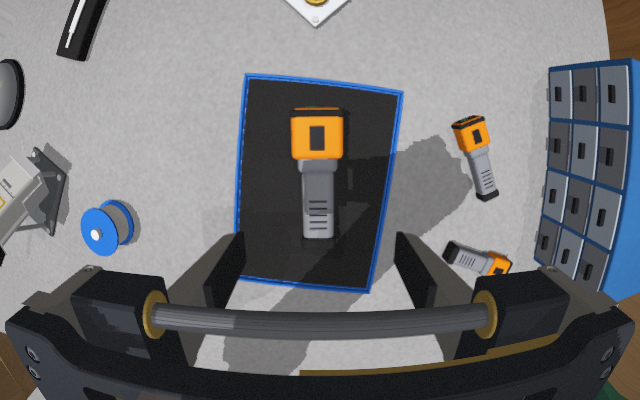

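The scanner lies flat in the tray, head at (317,133), released, with the gripper clear and nothing else disturbed.

```bash
python3 -m handwheel '[[[0,0,0],[0,0,0],100],[[0,0,0],[0,0,0],100]]'; python3 -c "
from bench import job
print(job.close_job())"
```

```text
time_s: 26.92
ee_pos: [0.488, -0.29, 0.19]
ee_rot: [-3.139, 0.075, 0.002]
contact_force: [-0.3, -0.5, -0.1]
finger_gap: 0.0921
grasp_force: 0.0
the job is handed in; nothing more can be done
None
```

I held the large scanner on the sonde's label at about 9 cm, twice for over two seconds each, then laid it back in the tray and handed in at about 27 s; no read signal was visible, so the read itself is unconfirmed.

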